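Clear the tiles off the finds tray and tip the sherds into it

TASK

Clear the finds tray: take the two or three clay test tiles piled across it one at a time from the top, sliding each off endways, not lifting it until it is clear of the tray and not shifting the tray or the tiles below, and lay them flat on the rubber mat beside one another. Then tip whatever sherds there are out of the white dish into the tray, so that all lie in it, and stand the dish upright again in the middle of its cork mat. Leave the other things on the desk alone.

Things in the scene. Friction and masses are not known exactly. Their poses are not given: they have to be found in the camera images.
- tray: open grey plastic finds tray, 140 (its x) x 200 (its y) x 28 mm high, walls 2 mm, floor 2 mm, 0.14 kg, loose. Origin at the centre of its underside, z up. Its long side (y) points roughly along the robot's x.
- tile_bottom: lowest fired-clay tile of the pile, 160 (its x) x 60 (its y) x 16 mm thick, 0.28 kg. Origin at the centre of its underside. It lies across the tray, its ends on the two long rims, its underside 28 mm above the desk and its ends about 10 mm over the rims. Tiles are to be slid off along their own x, either way.
- tile_middle: the same kind of tile, lying on tile_bottom (underside 44 mm above the desk); origin at the centre of its underside, length along its x
- tile_top: the same kind of tile, lying on tile_middle (underside 60 mm above the desk); absent in some runs, when the pile is of two tiles
- mat: black rubber mat fixed to the desk, 300 (its x) x 200 (its y) x 4 mm thick, origin at the centre of its underside. It holds three tiles side by side, their length along its y, with their centres 92 mm apart along its x. Left or right of the tray.
- cork_mat: round cork mat fixed to the desk, 150 mm diameter, 4 mm thick, origin at the centre of its underside. On the other side of the tray from the rubber mat.
- casserole: white porcelain dish on the cork mat: foot 108, rim 144 mm in diameter, 55 mm high, wall 4, floor 5 mm; 0.16 kg, loose. Origin: centre of its underside, z up. A straight handle 14 mm wide, 18 mm tall runs along its +x, 70 to 155 mm from the axis, middle line 44 mm above the underside; grip it hard (40 N or so). Sides lean 18 degrees out: pieces come out when it is tipped 105 to 120 degrees.
- flint_flake: dark flint flake, 27 x 44 x 14 mm, 22 g, in the dish; absent in some runs (one to three pieces are there). Origin at the centre of its underside.
- sherd_small: small orange pottery sherd, 26 x 41 x 12 mm, 20 g, in the dish; absent in some runs. Origin at the centre of its underside.
- sherd_large: larger brown pottery sherd, 39 x 54 x 14 mm, 38 g, in the dish; absent in some runs. Origin at the centre of its underside.
- marker: marker pen, 16 x 138 x 16 mm, lying near the front edge of the desk; to be left alone
- drive: black external drive, 68 x 112 x 14 mm, on the desk beyond the work; to be left alone

How it is judged:
By the outcome, as a careful person would: the job done as asked, in the order asked, and still so for the second after the job is handed in, with the robot touching nothing.
Of flint_flake, sherd_small, sherd_large, tile_top only 2 to 4 are there at a start; the rules pass over those that are not, and their reading is None.
At some moment in a run one of casserole may be knocked a few centimetres aside while the robot is not near it.
It also fails if it takes over 210 s, if anything falls off the work surface, if the arm or the gripper's body presses on something with over 40 N, if the wrist force passes 120 N, or if a joint passes its speed limit or range.

ROBOT

A 6-joint arm with a two-finger parallel gripper is mounted at the origin on a cart in front of the work surface, level with it; the furniture and walls round the work are solid. World frame = base frame: x ahead of the robot, y to its left, z up, the work surface at z = 0. Lengths are in m, angles in rad, forces in N, time in s.
With the tool pointing down it reaches from about 0.4 to 0.925 m from the base axis. Payload 12.5 kg.
Tool frame: the origin (TCP) lies midway between the tips of the shut fingers; the grasp point (between the pads) lies 19 mm behind it; z points along the fingers, y is the direction in which the jaws open and shut (so a half turn about z gives the same grasp; the last joint's range is limited). The gripper opens to 95 mm and grips with 3 to 60 N. Pads are 20 mm wide; open, the fingers measure 119 mm over their backs; the gripper's body (75 mm by 180 mm) begins 59 mm behind the grasp point.
Start: joints at [1.199, 0.491, 1.559, -0, 1.092, -0.106], TCP at [0.164, 0.603, 0.215] pointing down, gripper open.
Joint ranges: [-3.1, 3.1], [-0.84, 2.19], [0.05, 2.79], [-1.13, 4.28], [0.06, 2.93], [-2.69, 2.69]. Speed limits (rad/s): [2.22, 2.22, 2.79, 3.14, 3.14, 3.14].

INTERFACE

Orientations are given as [roll, pitch, yaw] about the fixed x, y, z axes, in that order (R = Rz(yaw) Ry(pitch) Rx(roll)).
In Python, from plant import robot gives the robot as it stands. Calls block until the motion is done:
- robot.move_ptp(position, orientation): joint-space move of the TCP to a pose.
- robot.servo_line(position, attitude=None, speed=0.15, max_force=None): straight line of the TCP; attitude=None keeps the orientation; speed is the mean speed in m/s. With max_force (N) it stops when the force on the tool has changed by that much, and returns True; else False.
- robot.move_joints(angles): joint-space move.
- robot.set_gripper(opening, strength=None): finger opening in m; strength is the grip in N (None keeps the last); returns when the fingers have stopped.
- robot.sleep(seconds).
- robot.inverse_kinematics(position, orientation): joint angles nearest the present ones, or None.
- robot.get_state(): the state.
- robot.snapshot(name): name is "scene" or "side" or "wrist"; returns a dict with "pixels" (400x640x3 uint8, red, green, blue), "K" (3x3 intrinsics, pixels), "R" (3x3) and "t" (3): a world point X has camera coordinates R X + t. Camera axes: x right, y down, z forward; pixel columns grow to the right and rows downward; lengths in m; the calibration is good to about 2 mm. A picture is of the moment at which its call begins. There is no depth.
A pose or a line that the arm cannot do raises robot.PlanningError and nothing moves.
- robot.close_job(): hands the job in, once; it reports no verdict.
The state is a dict: "clock": time; "q": joint angles; "joint_vel": joint speeds; "effort": joint torques, N m; "tcp_pos": TCP position; "tool_rot": TCP orientation; "ft_force": force on the tool from outside, world axes, zero at the start; "wrist_torque": the same for the moment, N m; "grip_width": finger opening in m.
Only numpy, scipy, OpenCV 4.12 (cv2) and the standard library are available. Lean on these libraries where they do the work, as an engineer would, in place of code of your own. Each camera call takes 0.05 s, during which the arm holds its last target.

## Working session

There is one attempt and no reset: what is moved stays moved. The work goes in short steps, each a Python script; the robot and the scene stay as the last script left them, time stands still between calls to the robot, and variables do not carry over. Pictures are saved under pics/ and viewed, and the job is handed in when it is done.

```bash
ls; mkdir -p pics
cat > h.py <<'E'
import numpy as np, cv2
from plant import robot
def snap(name,fn):
    s=robot.snapshot(name); cv2.imwrite('pics/'+fn+'.png',s['pixels'][:,:,::-1].copy())
    np.savez('pics/'+fn+'.npz',**{k:np.array(s[k]) for k in('pixels','K','R','t')}); return s
def load(fn): return dict(np.load('pics/'+fn+'.npz'))
def ray(s,uv):
    uv=np.atleast_2d(np.array(uv,float)); d=np.c_[uv,np.ones(len(uv))]@np.linalg.inv(s['K']).T@s['R']
    return -s['R'].T@s['t'],d
def onplane(s,uv,z):
    c,d=ray(s,uv); return c+d*((z-c[2])/d[:,2])[:,None]
def tri(views):
    A=np.zeros((3,3));b=np.zeros(3)
    for s,uv in views:
        c,d=ray(s,uv);d=d[0]/np.linalg.norm(d[0]);P=np.eye(3)-np.outer(d,d);A+=P;b+=P@c
    X=np.linalg.solve(A,b); return X
def proj(s,X):
    X=np.atleast_2d(X); p=(X@s['R'].T+s['t'])@s['K'].T; return p[:,:2]/p[:,2:]
E
python3 - <<'E'
from h import *
for n in('scene','side','wrist'):
    s=snap(n,n+'0'); print(n,s['K'][0,0],-s['R'].T@s['t'])
st=robot.get_state();print(st)
E
```

```text
pics
scene 383.3790886962859 [ 0.27706048 -0.54372668  0.65383203]
side 468.84725019342847 [ 0.38468801 -1.06594963  0.84610003]
wrist 350.3863822106344 [0.10229151 0.62022752 0.38433418]
{'clock': 0.15, 'q': array([ 1.19942795e+00,  4.91403489e-01,  1.55931876e+00,  1.89609978e-05,
        1.09169190e+00, -1.05560996e-01]), 'joint_vel': array([ 6.91992497e-05, -1.53702189e-03, -3.00551691e-03, -1.47641888e-03,
        7.65974840e-04, -4.71279670e-04]), 'effort': array([ 1.80106865e-03, -6.12894773e+01, -2.58280045e+01,  6.92509487e-02,
        4.73575818e-02, -7.59894624e-05]), 'tcp_pos': array([0.16406499, 0.6028962 , 0.21420372]), 'tool_rot': array([-3.14077750e+00, -1.03282101e-04,  2.87577648e+00]), 'ft_force': array([ 0.14183566, -0.08828231, -0.09105687]), 'wrist_torque': array([ 0.02538977, -0.02685173,  0.05041749]), 'grip_width': 0.09514982225121012}
```

View pics/scene0.png

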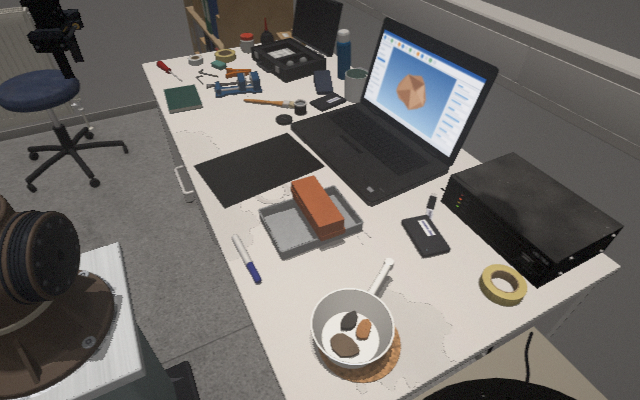

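View pics/side0.png

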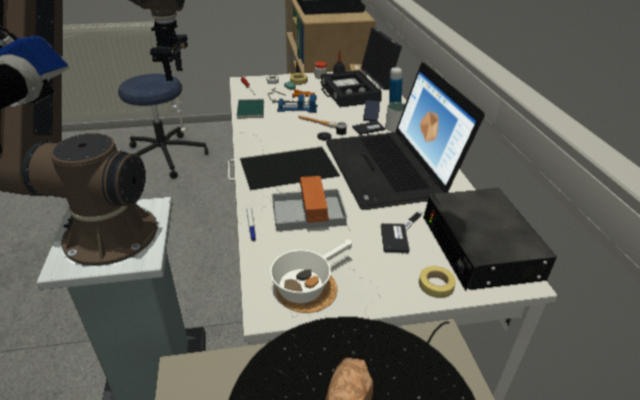

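View pics/wrist0.png

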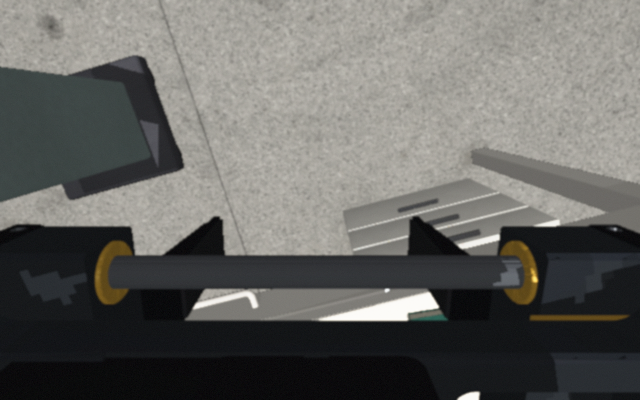

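Run:
```python
from h import *
a=load('scene0')['pixels'][130:380,180:460];b=load('side0')['pixels'][140:320,220:440]
cv2.imwrite('pics/z1.png',cv2.resize(a,(784,700),interpolation=cv2.INTER_CUBIC)[:600,:,::-1])
cv2.imwrite('pics/z2.png',cv2.resize(b,(733,600),interpolation=cv2.INTER_CUBIC)[:,:,::-1])
```

```text
(no output)
```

View pics/z1.png

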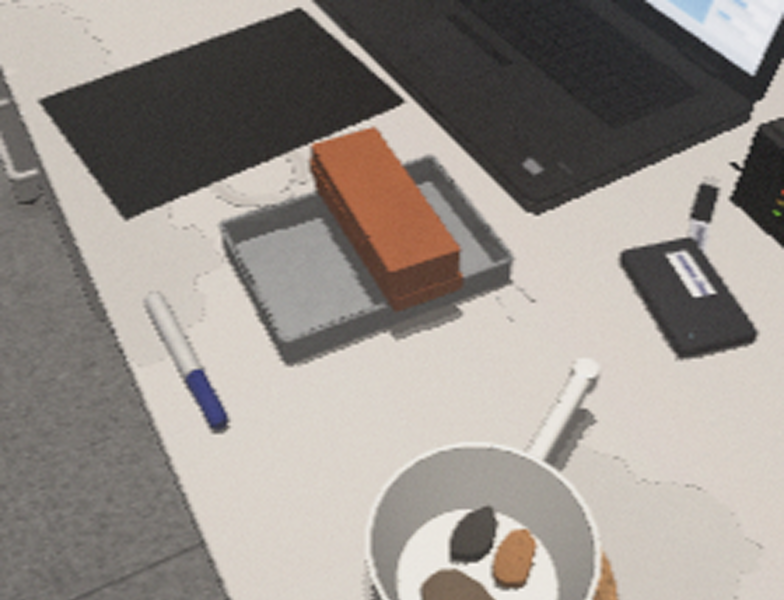

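View pics/z2.png

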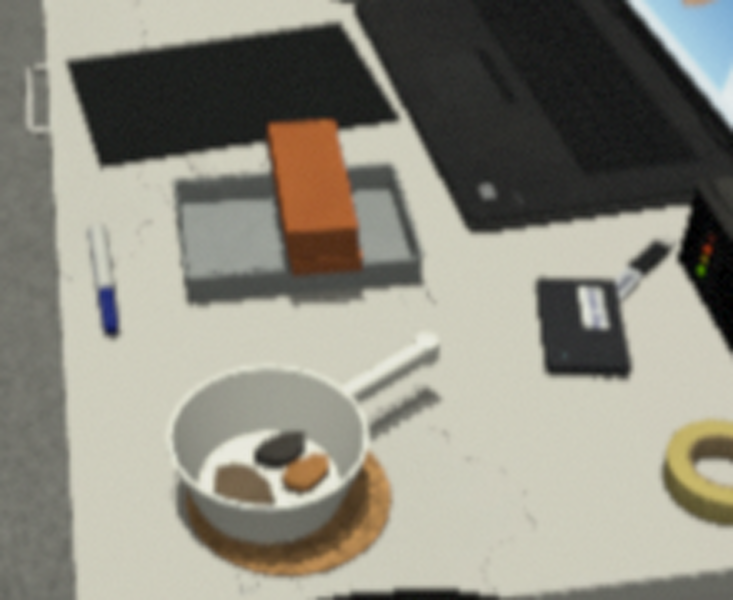

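Run:
```python
from h import *
a=load('scene0');b=load('side0')
A=lambda p:(np.array(p)/2.8+[180,130]-.3); B=lambda p:(np.array(p)/3.3333+[220,140]-.3)
def pr(n,p,q): print(n,tri([(a,A(p)),(b,B(q))]).round(3))
for i,(p,q) in enumerate(zip([(313,145),(376,128),(458,245),(388,272)],[(268,124),(336,120),(357,232),(289,236)])): pr('tile%d'%i,p,q)
for i,(p,q) in enumerate(zip([(220,228),(432,156),(512,262),(285,345)],[(177,181),(395,165),(420,270),(190,292)])): pr('trayrim%d'%i,p,q)
for i,(p,q) in enumerate(zip([(40,101),(302,9),(404,100),(126,218)],[(68,62),(342,24),(397,117),(101,166)])): pr('mat%d'%i,p,q)
pr('handle end',(588,365),(430,340))
for i,(p,q) in enumerate(zip([(622,255),(695,240),(755,335),(682,356)],[(537,280),(610,280),(630,375),(547,372)])): pr('drive%d'%i,p,q)
pr('marker',(153,297),(97,230));pr('marker',(220,425),(112,332))
```

```text
tile0 [0.541 0.077 0.085]
tile1 [0.603 0.083 0.078]
tile2 [ 0.597 -0.064  0.067]
tile3 [ 0.539 -0.06   0.065]
trayrim0 [0.457 0.078 0.029]
trayrim1 [0.659 0.082 0.024]
trayrim2 [ 0.653 -0.06   0.017]
trayrim3 [ 0.458 -0.043  0.003]
mat0 [0.369 0.348 0.001]
mat1 [0.664 0.381 0.003]
mat2 [0.682 0.177 0.013]
mat3 [0.393 0.143 0.009]
handle end [ 0.627 -0.196  0.057]
drive0 [ 0.746 -0.087  0.013]
drive1 [ 0.802 -0.109  0.025]
drive2 [ 0.792 -0.2    0.003]
drive3 [ 0.725 -0.193  0.008]
marker [0.384 0.046 0.009]
marker [ 0.388 -0.091  0.007]
```

Run:
```python
from h import *
pi=np.pi
robot.move_ptp([0.45,0.30,0.35],[pi,0,pi/2]); s=snap('wrist','w_mat')
robot.move_ptp([0.53,0.20,0.35],[pi,0,pi/2]); s=snap('wrist','w_mat2')
robot.move_ptp([0.56,-0.06,0.33],[pi,0,pi/2]); s=snap('wrist','w_t1')
robot.move_ptp([0.56,-0.20,0.33],[pi,0,pi/2]); s=snap('wrist','w_t2')
robot.move_ptp([0.56,-0.36,0.33],[pi,0,pi/2]); s=snap('wrist','w_d1')
print(robot.get_state()['clock'],-s['R'].T@s['t'])
```

```text
4.9083 [ 0.56123958 -0.29401089  0.50015713]
```

Run:
```python
import cv2,numpy as np
f=lambda n:cv2.imread(f'pics/{n}.png')[:300]
cv2.imwrite('pics/m1.png',cv2.resize(np.vstack([np.hstack([f('w_mat2'),f('w_t1')]),np.hstack([f('w_t2'),f('w_d1')])]),(800,375)))
```

```text
(no output)
```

View pics/m1.png

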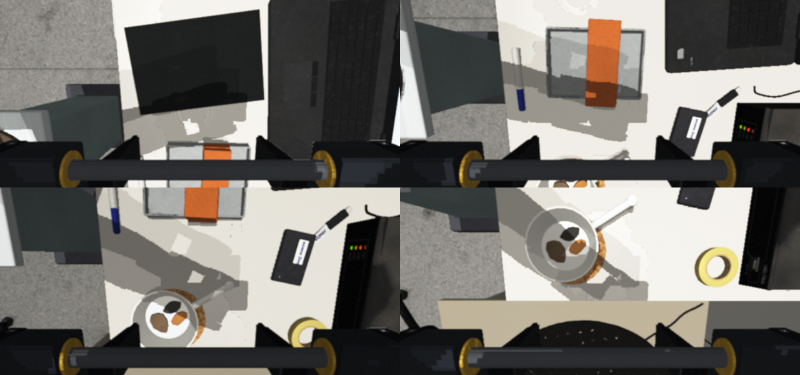

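View pics/w_t1.png

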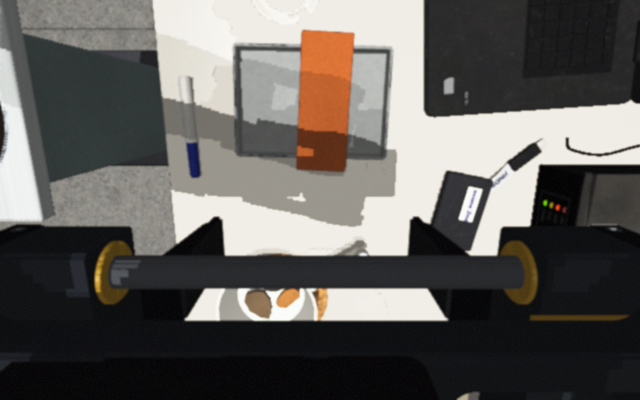

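View pics/w_d1.png

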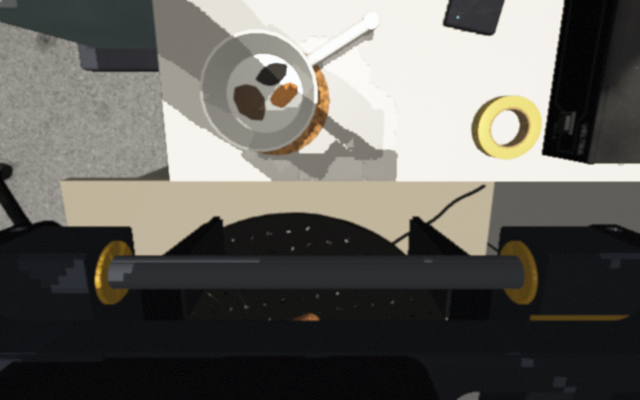

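View pics/w_t2.png

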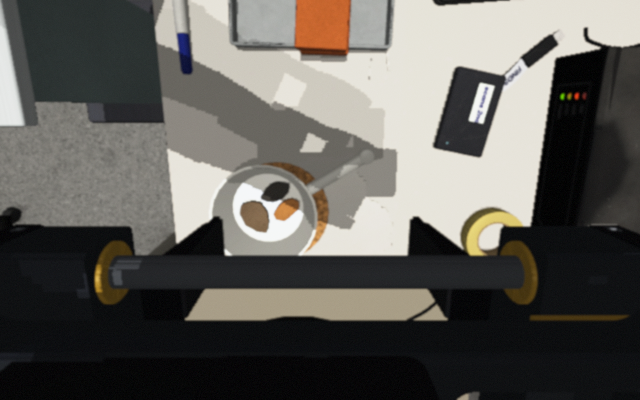

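View pics/w_mat2.png

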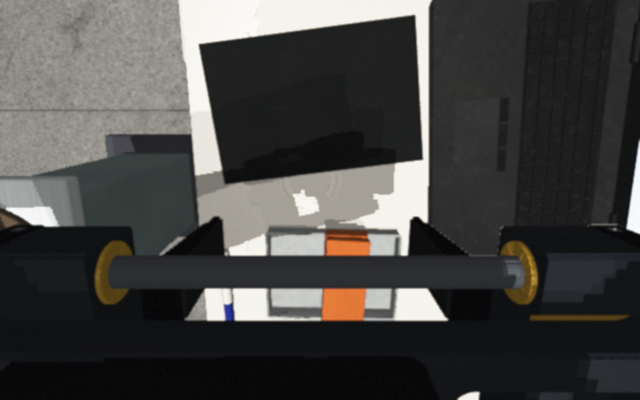

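Run:
```python
from h import *
s=load('w_t1'); hsv=cv2.cvtColor(s['pixels'],cv2.COLOR_RGB2HSV)
m=cv2.inRange(hsv,(3,130,60),(18,255,255)); m[200:]=0
c=max(cv2.findContours(m,0,1)[0],key=cv2.contourArea); r=cv2.minAreaRect(c);bx=cv2.boxPoints(r);print('tile',r)
for z in(.060,.076):
    X=onplane(s,bx,z); print(z,X.round(4).tolist(),[np.linalg.norm(X[i]-X[i-1]).round(4) for i in range(4)],X.mean(0))
for n,y0,y1 in(('scene0',0,640),('side0',0,640),('w_mat2',0,640),('w_t2',0,640)):
    s2=load(n);h2=cv2.cvtColor(s2['pixels'],cv2.COLOR_RGB2HSV);m=cv2.inRange(h2,(3,130,60),(18,255,255))
    cs=cv2.findContours(m,0,1)[0]; cs=[c for c in cs if cv2.contourArea(c)>300]
    for z in(.028,.044,.060,.076): print(n,z,proj(s2,onplane(s,bx,z)).round(1).tolist())
    for c in cs: print('  ',cv2.boundingRect(c),cv2.approxPolyDP(c,2.5,True)[:,0].tolist()[:10])
```

```text
tile ((324.08001708984375, 100.55999755859375), (52.25275802612305, 138.45315551757812), 3.1798300743103027)
0.06 [[0.5327, -0.0685, 0.06], [0.544, 0.0944, 0.06], [0.6048, 0.0913, 0.06], [0.5992, -0.0722, 0.06]] [np.float64(0.0666), np.float64(0.1633), np.float64(0.0609), np.float64(0.1635)] [0.57017268 0.01127256 0.06      ]
0.076 [[0.5338, -0.0657, 0.076], [0.5446, 0.0912, 0.076], [0.6032, 0.0882, 0.076], [0.5978, -0.0693, 0.076]] [np.float64(0.0641), np.float64(0.1573), np.float64(0.0587), np.float64(0.1576)] [0.56983591 0.01109654 0.076     ]
scene0 0.028 [[317.5, 244.0], [288.8, 193.3], [313.3, 186.2], [347.2, 234.0]]
scene0 0.044 [[317.5, 238.0], [289.3, 189.1], [313.3, 182.2], [346.5, 228.4]]
scene0 0.06 [[317.4, 231.9], [289.9, 184.7], [313.4, 178.1], [345.7, 222.6]]
scene0 0.076 [[317.3, 225.6], [290.5, 180.2], [313.4, 173.9], [345.0, 216.7]]
   (292, 176, 52, 51) [[292, 182], [296, 197], [300, 197], [318, 226], [343, 219], [313, 176]]
side0 0.028 [[304.1, 224.4], [299.6, 188.2], [320.8, 187.0], [329.7, 222.8]]
side0 0.044 [[304.3, 219.2], [299.9, 184.5], [320.5, 183.3], [32
[... 614 characters left out ...]
[[318.6, 342.1], [326.8, 240.5], [370.2, 242.6], [362.7, 344.3]]
   (321, 288, 45, 34) [[323, 289], [323, 321], [362, 320], [364, 288]]
   (325, 230, 45, 26) [[327, 230], [325, 255], [368, 255], [369, 242], [365, 231]]
w_t2 0.028 [[292.6, 58.8], [300.5, -101.8], [357.0, -98.5], [348.6, 62.0]]
w_t2 0.044 [[292.5, 54.7], [300.5, -106.8], [357.1, -103.5], [348.7, 57.9]]
w_t2 0.06 [[292.4, 50.2], [300.4, -112.2], [357.2, -108.9], [348.8, 53.5]]
w_t2 0.076 [[292.3, 45.4], [300.4, -118.1], [357.3, -114.7], [348.9, 48.7]]
   (311, 191, 17, 55) [[322, 191], [314, 195], [319, 220], [311, 245], [326, 222], [326, 201]]
   (295, 0, 55, 55) [[297, 0], [295, 47], [303, 53], [345, 54], [348, 49], [349, 0]]
```

Run:
```python
from h import *
a=load('w_t2')['pixels'][0:70,220:400];b=load('w_mat2')['pixels'][220:260,260:410]
a=cv2.resize(a,(792,308),interpolation=2);b=cv2.resize(b,(792,211),interpolation=2)
cv2.imwrite('pics/z3.png',np.vstack([a,b])[:,:,::-1])
```

```text
(no output)
```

View pics/z3.png

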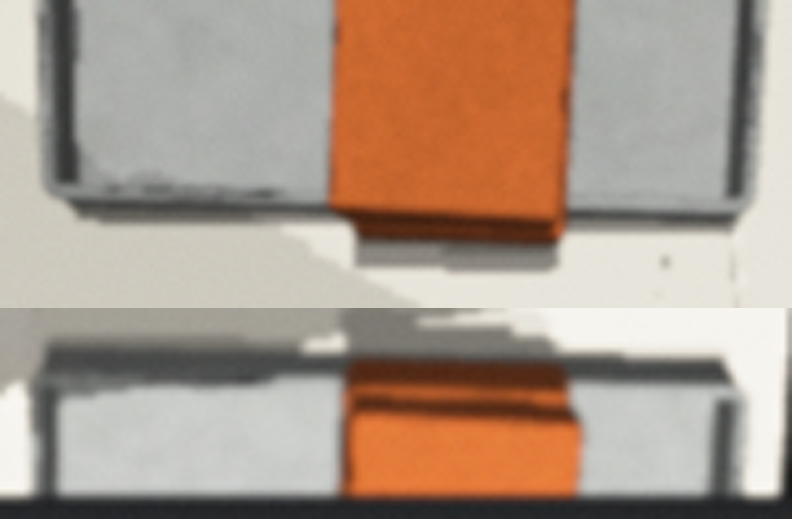

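```bash
cat >> h.py <<'E'
from scipy.spatial.transform import Rotation as Ro
pi=np.pi
def rpy(M): return Ro.from_matrix(M).as_euler('xyz')
def down(yaw): return np.array([pi,0,yaw])
def Rdown(yaw): return Ro.from_euler('xyz',[pi,0,yaw]).as_matrix()
E
python3 - <<'E'
from h import *
M=Ro.from_euler('x',55,degrees=True).as_matrix()@Rdown(pi/2); print(M[:,2])
robot.move_ptp([0.57,-0.24,0.19],rpy(M)); s=snap('wrist','w_ob'); print(-s['R'].T@s['t'],robot.get_state()['clock'])
E
```

```text
[ 1.22464680e-16  8.19152044e-01 -5.73576436e-01]
[ 0.5715484  -0.34095103  0.34233762] 5.7167
```

View pics/w_ob.png

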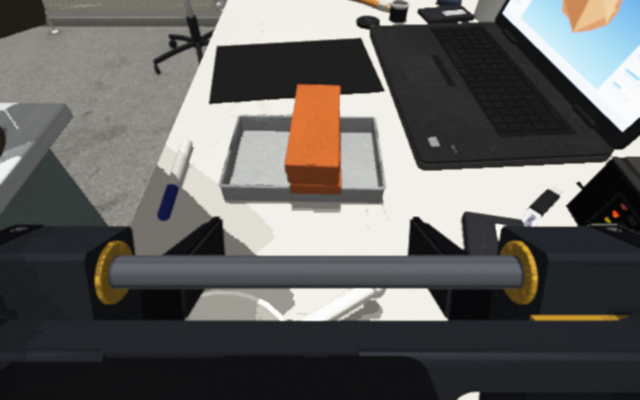

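Run:
```python
from h import *
a=load('w_ob')['pixels'][70:215,210:400]
cv2.imwrite('pics/z4.png',cv2.resize(a,(760,580),interpolation=2)[:,:,::-1])
s=load('w_ob')
for z in(.028,.044,.06,.076): print(z,proj(s,[[.54,-.067,z],[.6,-.07,z]]).round(1).tolist(),proj(s,[[.545,.09,z]]).round(1))
```

```text
0.028 [[289.8, 193.0], [340.3, 194.9]] [[298.4 113.3]]
0.044 [[289.0, 183.9], [341.0, 185.8]] [[298.  104.2]]
0.06 [[288.2, 174.2], [341.8, 176.1]] [[297.6  94.6]]
0.076 [[287.3, 164.0], [342.6, 165.9]] [[297.1  84.6]]
```

View pics/z4.png

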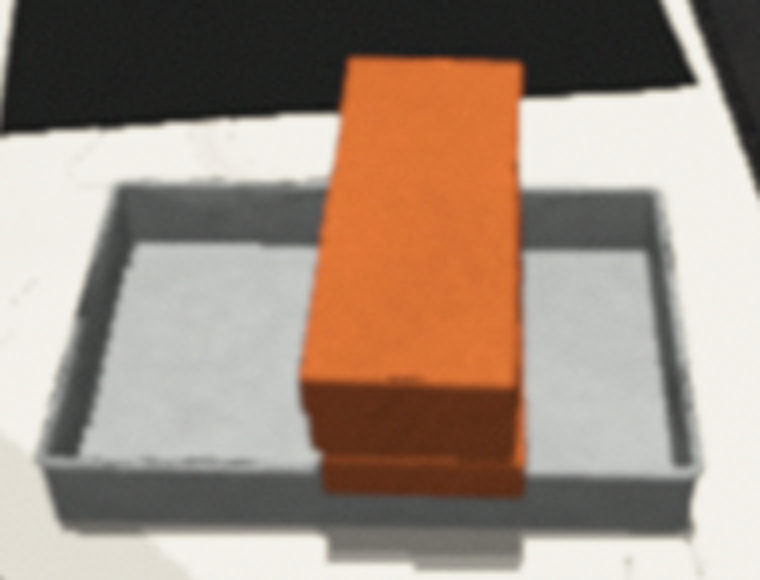

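Run:
```python
from h import *
a=load('w_t1')['pixels'][20:185,225:400]
cv2.imwrite('pics/z5.png',cv2.resize(a,None,fx=4,fy=3.6,interpolation=2)[:,:,::-1])
```

```text
(no output)
```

View pics/z5.png

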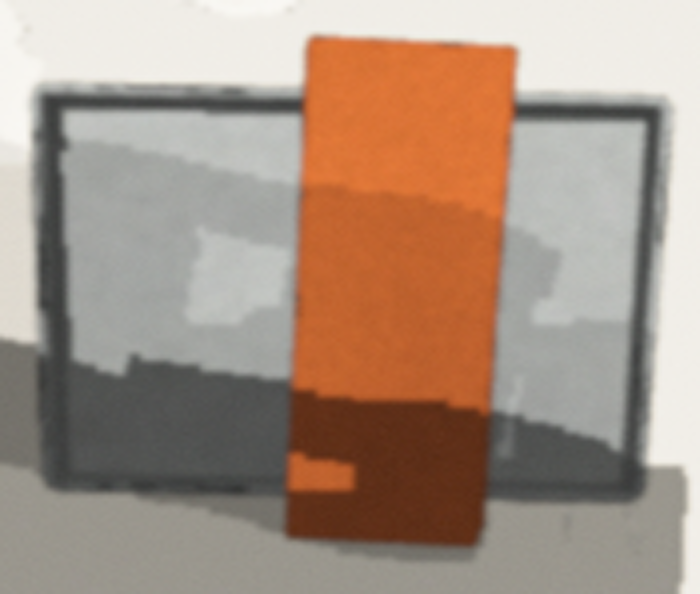

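Run:
```python
from h import *
s=load('w_t1')
P=onplane(s,[(301.5,29.8),(353.7,32.6),(344.7,170.9),(296.2,168.4)],.076)
print(P.round(4).tolist(),[np.linalg.norm(P[i]-P[i-1]).round(4) for i in range(4)]); c=P.mean(0)
d=(P[0]+P[1]-P[2]-P[3]);print('tile',c,np.degrees(np.arctan2(d[1],d[0])))
q=lambda L:[(x/4+225-.5,y/3.6+20-.5) for x,y in L]
P=onplane(s,q([(38,90),(668,100),(640,497),(52,487)]),.028)
print(P.round(4).tolist(),[np.linalg.norm(P[i]-P[i-1]).round(4) for i in range(4)],P.mean(0))
d=(P[0]+P[1]-P[2]-P[3]);print('tray',np.degrees(np.arctan2(d[1],d[0])))
s=load('w_mat2'); g=cv2.cvtColor(s['pixels'],7); m=(g<60).astype(np.uint8); m[190:]=0;m[:,:195]=0;m[:,425:]=0
c=max(cv2.findContours(m,0,1)[0],key=cv2.contourArea); bx=cv2.approxPolyDP(c,4,True)[:,0]; print(bx.tolist())
P=onplane(s,bx,.004); print('mat',P.round(4).tolist(),[np.linalg.norm(P[i]-P[i-1]).round(4) for i in range(len(P))],P.mean(0))
# mat height by two views
for uv,q in zip(bx,[0]*9): print(uv,proj(load('w_mat'),onplane(s,uv,.004)).round(1),proj(load('scene0'),onplane(s,uv,.004)).round(1),proj(load('side0'),onplane(s,uv,.004)).round(1))
```

```text
[[0.5442, 0.0914, 0.076], [0.6028, 0.0885, 0.076], [0.5958, -0.069, 0.076], [0.5363, -0.0659, 0.076]] [np.float64(0.1576), np.float64(0.0587), np.float64(0.1577), np.float64(0.0596)]
tile [0.56978074 0.01124034 0.076     ] 87.28054601897898
[[0.4571, 0.0839, 0.028], [0.6557, 0.0806, 0.028], [0.6533, -0.0592, 0.028], [0.4543, -0.0555, 0.028]] [np.float64(0.1394), np.float64(0.1986), np.float64(0.1398), np.float64(0.199)] [0.55509774 0.01244379 0.028     ]
tray 88.93650224992645
[[413, 16], [200, 45], [225, 182], [421, 158]]
mat [[0.6612, 0.3855, 0.004], [0.3704, 0.3493, 0.004], [0.393, 0.1566, 0.004], [0.6853, 0.1927, 0.004]] [np.float64(0.1943), np.float64(0.293), np.float64(0.194), np.float64(0.2945)] [0.52747456 0.27103589 0.004     ]
[413  16] [[465.3  93.5]] [[286. 132.]] [[321.1 146.3]]
[200  45] [[261.1 119.3]] [[194.3 164.4]] [[240.3 157.6]]
[225 182] [[279.9 244.5]] [[223.7 205.3]] [[249.9 188.5]]
[421 158] [[468.4 223. ]] [[322.5 164.4]] [[338.7 174.7]]
```

```bash
cat >> h.py <<'E'
MAT=np.array([.5275,.271]); MA=np.radians(7.06); MU=np.array([np.cos(MA),np.sin(MA)])
def st(tag=''):
    s=robot.get_state(); print(tag,round(s['clock'],2),s['tcp_pos'].round(4),s['tool_rot'].round(3),'F',s['ft_force'].round(1),'w',round(s['grip_width'],4),flush=True); return s
def take(c,ang,zu,opening=.095):
    """grip tile centred c (xy), angle deg, underside zu, slide +y clear"""
    y=np.radians(ang); robot.set_gripper(opening)
    robot.move_ptp([c[0],c[1],zu+.08],down(y))
    robot.servo_line([c[0],c[1],zu+.0045],speed=.08,max_force=8); st('down')
    robot.set_gripper(.05,30); a=st('grip')
    p=a['tcp_pos']; d=np.array([np.cos(y),np.sin(y)])
    hit=robot.servo_line([p[0]+.178*d[0],p[1]+.178*d[1],p[2]+.0003],speed=.07); st('slid')
def lay(k,h=.09):
    p=robot.get_state()['tcp_pos']
    robot.servo_line([p[0],p[1],h],speed=.12)
    g=MAT+k*.092*MU; o=down(MA+pi/2)
    robot.servo_line([g[0],g[1],h],o,speed=.12)
    robot.servo_line([g[0],g[1],.016],o,speed=.1); st('above')
    print(robot.servo_line([g[0],g[1],.0065],o,speed=.02,max_force=5)); st('placed')
    robot.set_gripper(.076); robot.servo_line([g[0],g[1],.12],o,speed=.15)
E
python3 - <<'E'
from h import *
robot.move_ptp([.57,.011,.2],down(pi/2))
take((.5698,.0112),87.28,.060)
snap('scene','s1'); snap('side','sd1')
E
```

```text
down 8.42 [0.5701 0.0112 0.0649] [3.141 0.    1.523] F [ 0.4 -0.2 -0.4] w 0.0949
grip 9.08 [0.5698 0.0112 0.0646] [-3.142 -0.     1.523] F [-0.6 -0.9  1.2] w 0.0595
slid 11.78 [0.5782 0.1888 0.0649] [3.142 0.    1.523] F [ 0.4 -0.  -2.4] w 0.0597
```

View pics/s1.png

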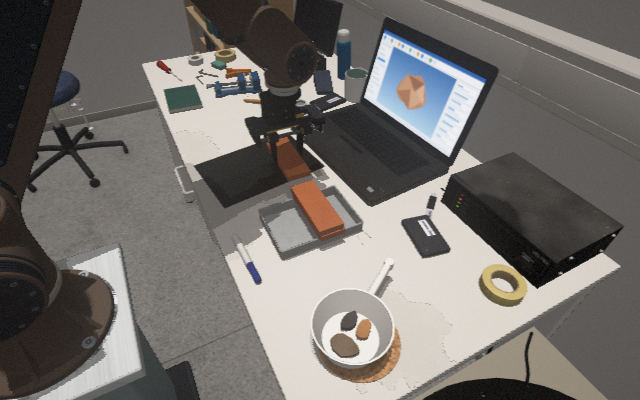

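View pics/sd1.png

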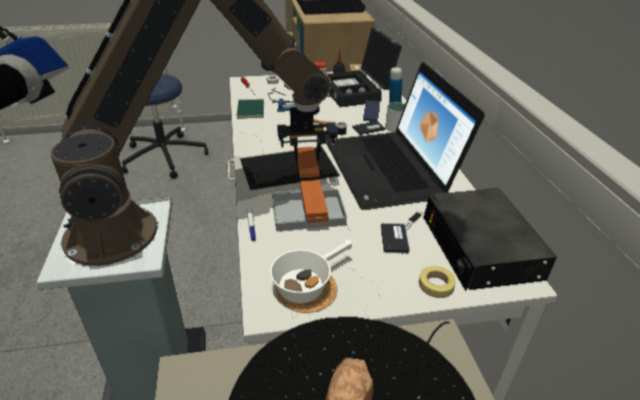

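Run:
```python
from h import *
lay(1)
robot.move_ptp([.57,-.06,.30],down(pi/2)); snap('wrist','w_t3')
a=load('w_t3')['pixels'][0:200,200:420]
cv2.imwrite('pics/z6.png',cv2.resize(a,None,fx=3.5,fy=3,interpolation=2)[:,:,::-1])
```

```text
above 14.12 [0.6191 0.2824 0.0166] [ 3.141 -0.     1.694] F [ 0.2  0.1 -2.6] w 0.0597
True
placed 14.55 [0.6189 0.2823 0.0083] [ 3.141 -0.     1.694] F [-0.7 -0.1  5.4] w 0.0596
```

View pics/z6.png

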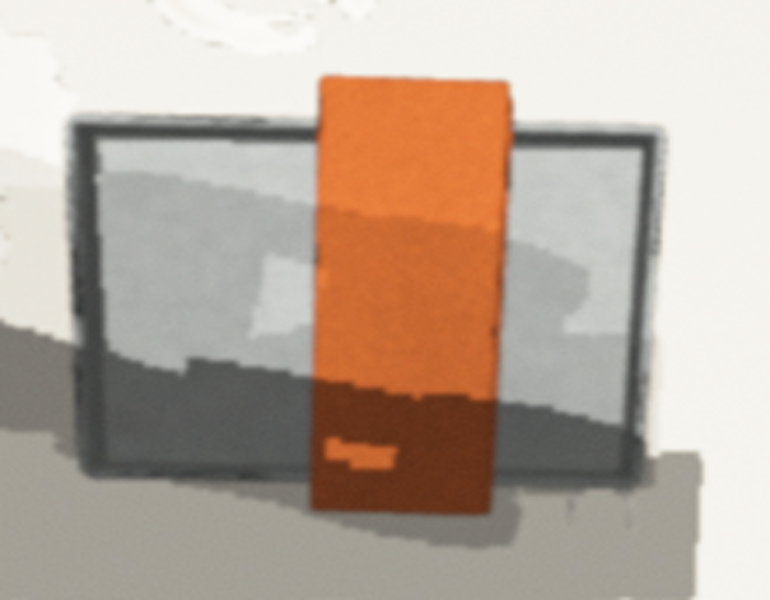

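Run:
```python
from h import *
s=load('w_t3')
q=lambda L:[(x/3.5+200-.5,y/3+0-.5) for x,y in L]
P=onplane(s,q([(320,77),(508,82),(491,514),(311,509)]),.060)
print(P.round(4).tolist(),[np.linalg.norm(P[i]-P[i-1]).round(4) for i in range(4)],P.mean(0))
d=(P[0]+P[1]-P[2]-P[3]);print('tile',np.degrees(np.arctan2(d[1],d[0])))
P=onplane(s,q([(70,120),(664,130),(637,485),(83,475)]),.028);d=(P[0]+P[1]-P[2]-P[3]);
print('tray',P.mean(0),np.degrees(np.arctan2(d[1],d[0])))
```

```text
[[0.5432, 0.0926, 0.06], [0.6012, 0.0909, 0.06], [0.5985, -0.0667, 0.06], [0.5376, -0.0648, 0.06]] [np.float64(0.1575), np.float64(0.058), np.float64(0.1577), np.float64(0.0609)] [0.57011988 0.01301799 0.06      ]
tile 88.48913579109359
tray [0.55476796 0.01208417 0.028     ] 88.5419404801042
```

Run:
```python
from h import *
take((.5701,.013),88.4,.044); lay(0)
robot.move_ptp([.57,-.06,.30],down(pi/2)); snap('wrist','w_t4')
a=load('w_t4')['pixels'][0:200,200:420]
cv2.imwrite('pics/z7.png',cv2.resize(a,None,fx=3.5,fy=3,interpolation=2)[:,:,::-1])
```

```text
down 19.96 [0.5704 0.013  0.0489] [3.141 0.    1.543] F [-1.  -0.4  0.1] w 0.0948
grip 20.62 [0.5701 0.013  0.0486] [-3.141  0.     1.543] F [-1.2 -0.5  1.4] w 0.0596
slid 23.32 [0.5751 0.1907 0.0489] [-3.142  0.     1.543] F [ 0.1  0.3 -1.5] w 0.0596
above 25.62 [0.5278 0.2711 0.0164] [ 3.141 -0.     1.694] F [-0.3  0.2 -1.9] w 0.0599
True
placed 26.05 [0.5276 0.2711 0.0083] [ 3.141 -0.     1.694] F [-0.2 -0.6  5.7] w 0.0597
```

View pics/z7.png

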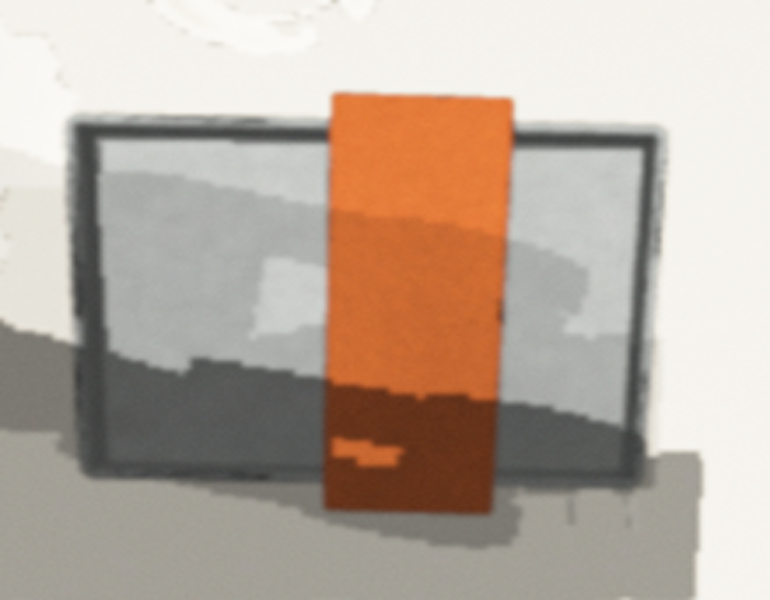

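Run:
```python
from h import *
s=load('w_t4')
q=lambda L:[(x/3.5+200-.5,y/3+0-.5) for x,y in L]
P=onplane(s,q([(332,93),(513,99),(491,514),(325,508)]),.044)
L=[np.linalg.norm(P[i]-P[i-1]).round(4) for i in range(4)]
d=(P[0]+P[1]-P[2]-P[3]);ang=np.degrees(np.arctan2(d[1],d[0])); c=P.mean(0); print(L,c,ang)
assert abs(L[0]-.16)<.005 and abs(L[1]-.06)<.005
take(c[:2],ang,.028); lay(-1)
robot.move_ptp([.50,.1,.30],down(pi/2)); snap('wrist','w_t5')
robot.move_ptp([.54,-.26,.30],down(pi/2)); snap('wrist','w_d2');st()
snap('scene','s2');snap('side','sd2')
```

```text
[np.float64(0.1576), np.float64(0.0582), np.float64(0.158), np.float64(0.0584)] [0.57242666 0.01063393 0.044     ] 88.33036943975449
down 31.48 [0.5727 0.0106 0.0329] [3.141 0.    1.542] F [-1.   0.3  0.7] w 0.0948
grip 32.14 [0.5724 0.0107 0.0326] [ 3.142 -0.     1.542] F [-0.1  0.2  0.8] w 0.0595
slid 34.83 [0.5777 0.1884 0.0329] [3.142 0.    1.541] F [-0.1  0.8 -2.9] w 0.0596
above 37.82 [0.4365 0.2598 0.0164] [ 3.141 -0.     1.694] F [-0.4 -0.5 -2.4] w 0.0597
True
placed 38.24 [0.4364 0.2598 0.0082] [ 3.141 -0.     1.694] F [-0.9 -0.8  3.9] w 0.0597
 42.13 [ 0.5403 -0.2587  0.3001] [ 3.141 -0.     1.572] F [ 0.1  0.3 -0.4] w 0.0761
```

View pics/w_t5.png

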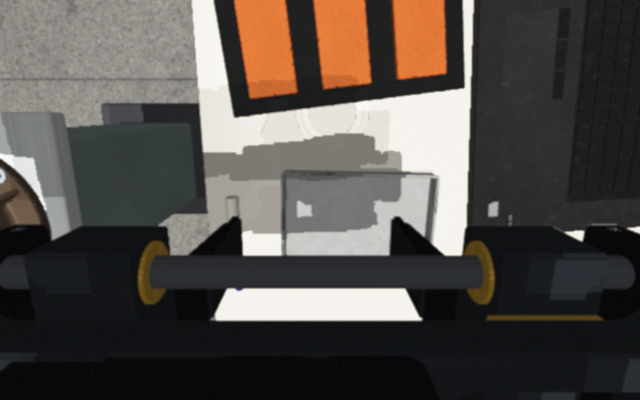

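View pics/s2.png

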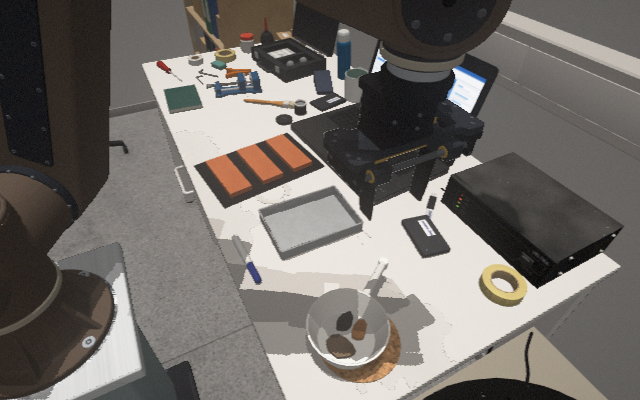

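View pics/w_d2.png

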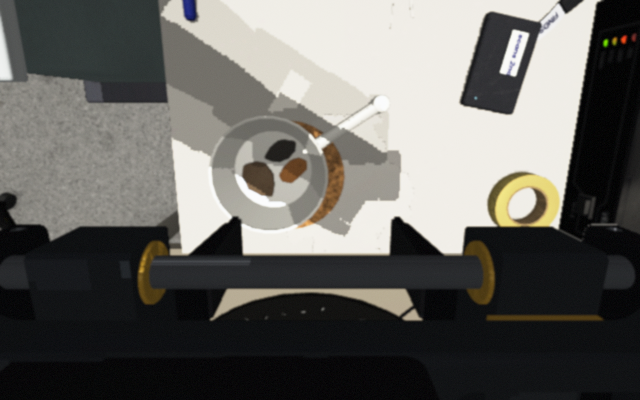

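Run:
```python
from h import *
a=load('w_d2')['pixels'][85:245,190:405]
cv2.imwrite('pics/z8.png',cv2.resize(a,None,fx=3.7,fy=3.7,interpolation=2)[:,:,::-1])
a=load('s2')['pixels'][245:395,290:420]
b=load('sd2')['pixels'][225:325,255:365]
cv2.imwrite('pics/z9.png',np.hstack([cv2.resize(a,(400,460),interpolation=2),cv2.resize(b,(400,460),interpolation=2)])[:,:,::-1])
```

```text
(no output)
```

View pics/z8.png

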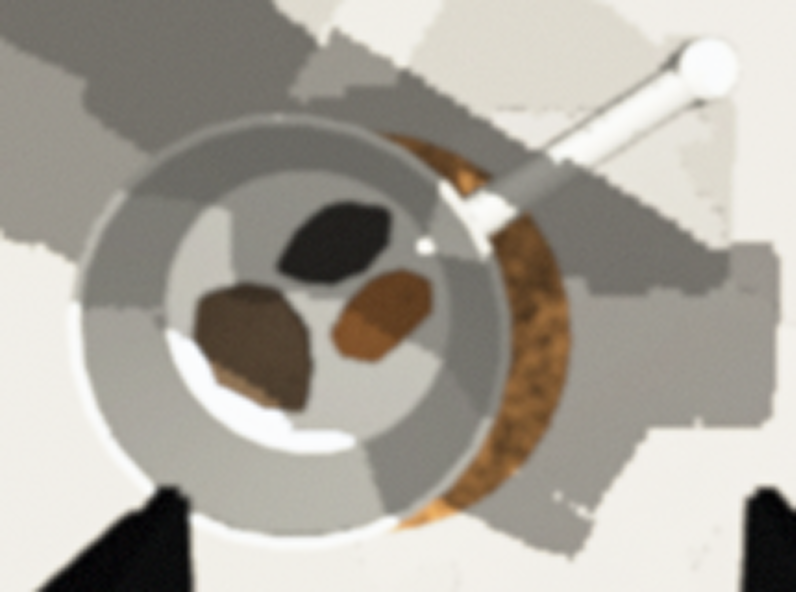

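View pics/z9.png

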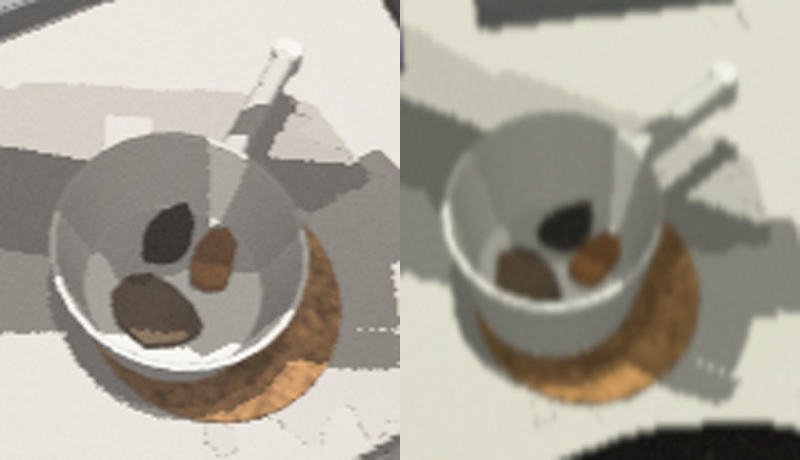

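```bash
cat > m.py <<'E'
from h import *
from scipy.optimize import least_squares
def fit(P,r=None):
    P=P[:,:2]
    if r: o=least_squares(lambda v:np.hypot(*(P-v).T)-r,P.mean(0))
    else: o=least_squares(lambda v:np.hypot(*(P-v[:2]).T)-v[2],[*P.mean(0),.07])
    return o.x,(o.fun*1000).round(1)
E
python3 - <<'E'
from m import *
w=load('w_d2');s=load('s2');d=load('sd2')
q=lambda L:[(x/3.7+190-.4,y/3.7+85-.4) for x,y in L]
qs=lambda L:[(x/400*130+290-.4,y/460*150+245-.4) for x,y in L]
qd=lambda L:[((x-400)/400*110+255-.4,y/460*100+225-.4) for x,y in L]
rw=onplane(w,q([(70,325),(290,113),(512,335),(300,549),(130,182),(140,478),(180,140)]),.059)
print('rim wrist',fit(rw),fit(rw,.072))
rs=onplane(s,qs([(48,225),(180,131),(308,240),(185,372),(90,333),(270,170)]),.059); print('rim scene',fit(rs),fit(rs,.072))
rd=onplane(d,qd([(444,205),(555,111),(664,215),(565,311),(480,278)]),.059); print('rim side',fit(rd),fit(rd,.072))
for z in (.049,.069): print(z,fit(onplane(w,q([(70,325),(290,113),(512,335),(300,549),(130,182),(140,478),(180,140)]),z))[0],fit(onplane(s,qs([(48,225),(180,131),(308,240),(185,372),(90,333),(270,170)]),z))[0])
cw=onplane(w,q([(390,133),(480,172),(545,240),(572,335),(548,430),(500,490),(410,529)]),.004); print('cork w',fit(cw),fit(cw,.075))
cs=onplane(s,qs([(342,325),(325,270),(300,395),(230,422),(165,405)]),.004);print('cork s',fit(cs,.075))
cd=onplane(d,qd([(700,300),(685,355),(600,404),(530,385),(660,380)]),.004);print('cork d',fit(cd,.075))
hw,hs,hd=q([(707,67)])[0],qs([(288,50)])[0],qd([(724,72)])[0]
print('handle end',tri([(w,hw),(s,hs),(d,hd)]),tri([(w,hw),(s,hs)]),onplane(w,hw,.05))
# handle near dish mid
print('handle near',onplane(w,q([(565,150)]),.055),onplane(w,q([(650,100)]),.055))
E
```

```text
rim wrist (array([ 0.48422991, -0.2732742 ,  0.07106823]), array([ 0.7,  0.2, -0.3,  0.7, -0.6, -1. ,  0.2])) (array([ 0.48474886, -0.2734666 ]), array([ 0.3, -0.5, -1.8, -0.4, -1. , -1.6, -0.3]))
rim scene (array([ 0.48254218, -0.27543784,  0.07199454]), array([ 0.3, -0.1, -0.1,  0.4, -0.6,  0.1])) (array([ 0.48254191, -0.27543767]), array([ 0.3, -0.1, -0.1,  0.4, -0.6,  0.1]))
rim side (array([ 0.48491817, -0.27429497,  0.07130014]), array([ 1.1,  0. , -0.6,  1.8, -2.3])) (array([ 0.48509637, -0.27410295]), array([ 0.6, -0.9, -1.5,  1.3, -2.8]))
0.049 [ 0.48284536 -0.27520928  0.07279642] [ 0.48599663 -0.27092751  0.07320487]
0.069 [ 0.48561445 -0.27133911  0.06934005] [ 0.47908773 -0.27994817  0.07078421]
cork w (array([ 0.50394537, -0.28469321,  0.07454039]), array([ 0.8, -0.9, -0.2,  0.3,  0. ,  0.5, -0.5])) (array([ 0.5033529 , -0.28471974]), array([ 0.4, -1. , -0.1,  0.4,  0.1,  0.4, -0.9]))
cork s (array([ 0.50163773, -0.28521618]), array([ 2.5, -4. ,  0.8,  0.5, -2.7]))
cork d (array([ 0.50540544, -0.28589574]), array([-1.4,  0.6,  0.8, -1.4,  0.1]))
handle end [ 0.61518766 -0.1889068   0.05603173] [ 0.61614668 -0.18840598  0.0515019 ] [[ 0.61579949 -0.18798684  0.05      ]]
handle near [[ 0.5713012  -0.21341384  0.055     ]] [[ 0.59755711 -0.1980479   0.055     ]]
```

```bash
cat >> h.py <<'E'
G=.097
LIP=np.array([-.072,0,.055])
RT=Ro.from_euler('x',pi).as_matrix()
def Rd(phi,th): return (Ro.from_euler('z',phi,degrees=True)*Ro.from_euler('y',-th,degrees=True)).as_matrix()
def dish_tcp(pd,phi,th): R=Rd(phi,th); return np.array(pd)+R@[G,0,.025], rpy(R@RT)
def lip_tcp(lip,phi,th): R=Rd(phi,th); return dish_tcp(np.array(lip)-R@LIP,phi,th)
E
python3 - <<'E'
from h import *
p,o=dish_tcp([.484,-.274,.004],33.5,0); print(p,o,robot.inverse_kinematics(p,o))
for phi in(-20,-10,0,10,20,33.5,45):
  for th in(0,40,75,95,105,115,120):
    lip=np.array([.56+.015*np.cos(np.radians(phi)),.0124+.015*np.sin(np.radians(phi)),.05])
    if th==0: lip[2]=.2
    p,o=lip_tcp(lip,phi,th); q=robot.inverse_kinematics(p,o); print(phi,th,p.round(3),None if q is None else np.round(q,2))
E
```

```text
[ 0.56488692 -0.22046211  0.029     ] [3.14159265e+00 2.22044605e-16 5.84685299e-01] [-4.80988275e-01  6.96804201e-01  1.76109027e+00 -8.88178420e-16
  6.83698187e-01  5.05122753e-01]
-20 0 [ 0.733 -0.051  0.17 ] [-0.16  0.69  1.3  -0.    1.15  1.76]
-20 40 [ 0.714 -0.044  0.136] None
-20 75 [ 0.642 -0.018  0.205] [ 0.02  0.59  2.28  3.55  1.06 -1.68]
-20 95 [0.588 0.002 0.221] [ 0.09  0.81  2.43  3.58  1.75 -1.53]
-20 105 [0.56  0.012 0.221] [ 0.11  0.96  2.47  3.66  2.09 -1.42]
-20 115 [0.533 0.022 0.216] [ 0.13  1.12  2.47  3.8   2.38 -1.28]
-20 120 [0.519 0.027 0.211] [ 0.14  1.19  2.45  3.89  2.51 -1.18]
-10 0 [ 0.741 -0.02   0.17 ] [-0.12  0.7   1.28 -0.    1.16  1.63]
-10 40 [ 0.721 -0.016  0.136] None
-10 75 [ 0.646 -0.003  0.205] [-0.06  0.59  2.31  3.27  1.06 -1.6 ]
-10 95 [0.59  0.007 0.221] [-0.04  0.82  2.48  3.28  1.82 -1.55]
-10 105 [0.56  0.012 0.221] [-0.03  0.99  2.53  3.32  2.21 -1.5 ]
-10 115 [0.531 0.017 0.216] [-0.02  1.16  2.53  3.39  2.55 -1.43]
-10 120 [0.517 0.02  0.211] [-0.02  1.24  2.51  3.46  2.69 -1.36]
0 0 [0.744 0.012 0.17 ] [-0.07  0.71  1.27 -0.    
[... 1488 characters left out ...]
[-0.5   0.79  2.35  2.06  1.66 -1.58]
33.5 105 [0.56  0.013 0.221] [-0.55  0.93  2.38  1.96  1.9  -1.73]
33.5 115 [ 0.536 -0.004  0.216] [-0.59  1.06  2.37  1.82  2.1  -1.89]
33.5 120 [ 0.524 -0.012  0.211] [-0.59  1.13  2.36  1.75  2.19 -1.97]
45 0 [0.69  0.143 0.17 ] [ 0.11  0.65  1.39 -0.    1.11  0.9 ]
45 40 [0.676 0.128 0.136] [-0.11  0.58  1.88  1.23  0.56 -0.37]
45 75 [0.622 0.074 0.205] [-0.4   0.62  2.16  1.84  1.19 -1.21]
45 95 [0.581 0.034 0.221] [-0.54  0.79  2.25  1.82  1.63 -1.47]
45 105 [0.56  0.013 0.221] [-0.59  0.9   2.26  1.76  1.84 -1.6 ]
45 115 [ 0.539 -0.008  0.216] [-0.63  1.02  2.25  1.67  2.02 -1.72]
45 120 [ 0.529 -0.018  0.211] [-0.63  1.08  2.24  1.62  2.11 -1.78]
```

Run:
```python
from h import *
A=[];b=[]
for r in(.45,.55,.65,.75):
  for z in(.1,.25):
    for t in(-30,0,30,50):
      M=Ro.from_euler('y',-t,degrees=True).as_matrix()@Rdown(pi/2)
      p=np.array([r,0,z]); q=robot.inverse_kinematics(p,rpy(M))
      if q is None or abs(q[3])>.02 or abs(q[0])>.02: continue
      s=q[1];f=q[1]+q[2];w=f+q[4]
      A.append([1,0,np.sin(s),np.sin(f),np.sin(w)]);b.append(r)
      A.append([0,1,np.cos(s),np.cos(f),np.cos(w)]);b.append(z)
x,res,rk,_=np.linalg.lstsq(np.array(A),np.array(b),rcond=None);print(x,res,len(b),rk)
a1,h,l2,l3,L=x
for phi in(20,33.5,45,60,75,90,110):
  for th in(0,20,40,60,75,90,105,115):
    lip=np.array([.56,.0124,.07]); 
    p,o=lip_tcp(lip,phi,th); q=robot.inverse_kinematics(p,o)
    if q is None: print(phi,th,None);continue
    W=p-L*Ro.from_euler('xyz',o).as_matrix()[:,2]
    print(phi,th,p.round(3),np.round(q,2),'wrist',W.round(3))
```

```text
Traceback (most recent call last):
numpy.linalg.LinAlgError: 1-dimensional array given. Array must be two-dimensional
```

Run:
```python
from h import *
p=robot.get_state()
A=[];b=[]
for r in(.45,.55,.65,.75):
  for z in(.1,.25):
    for t in(-30,0,30,50):
      M=Ro.from_euler('y',-t,degrees=True).as_matrix()@Rdown(pi/2)
      d=np.hypot(.164065,.602896)*np.sin(np.arctan2(.602896,.164065)-1.199428)
      q=robot.inverse_kinematics([r,d,z],rpy(M))
      if q is None or abs(q[3])>.03 or abs(q[0])>.02: continue
      s=q[1];f=q[1]+q[2];w=f+q[4]
      A.append([1,0,np.sin(s),np.sin(f),np.sin(w)]);b.append(r)
      A.append([0,1,np.cos(s),np.cos(f),np.cos(w)]);b.append(z)
x,res,rk,_=np.linalg.lstsq(np.array(A),np.array(b),rcond=None);print(x,res,len(b),rk)
a1,h,l2,l3,L=x
for phi in(20,33.5,45,60,75,90,110):
  for th in(0,20,40,60,75,90,105,115):
    lip=np.array([.56,.0124,.07]); 
    p,o=lip_tcp(lip,phi,th); q=robot.inverse_kinematics(p,o)
    if q is None: print(phi,th,None);continue
    W=p-L*Ro.from_euler('xyz',o).as_matrix()[:,2]
    print(phi,th,p.round(3),np.round(q,2),'wrist',W.round(3))
```

```text
[-0.02746945  0.14616348  0.59779837  0.41005156  0.26587153] [0.00175837] 44 5
20 0 [0.719 0.07  0.04 ] [ 0.01  0.81  1.43 -0.    0.9   1.23] wrist [0.719 0.07  0.306]
20 20 [0.719 0.07  0.1  ] [-0.04  0.65  1.66  0.27  0.52  0.97] wrist [0.633 0.039 0.349]
20 40 [0.7   0.063 0.156] [-0.12  0.53  1.9   1.35  0.3  -0.14] wrist [0.539 0.005 0.359]
20 60 [0.664 0.05  0.201] [-0.22  0.48  2.14  2.27  0.65 -1.12] wrist [ 0.447 -0.029  0.334]
20 75 [0.628 0.037 0.225] [-0.31  0.54  2.31  2.41  1.08 -1.36] wrist [ 0.387 -0.051  0.294]
20 90 [0.588 0.023 0.239] [-0.4   0.69  2.44  2.39  1.56 -1.56] wrist [ 0.338 -0.068  0.239]
20 105 [0.546 0.007 0.241] [-0.48  0.93  2.52  2.22  2.03 -1.82] wrist [ 0.305 -0.08   0.172]
20 115 [ 0.518 -0.003  0.236] [-0.52  1.1   2.53  2.01  2.28 -2.06] wrist [ 0.292 -0.085  0.123]
33.5 0 [0.701 0.106 0.04 ] [ 0.06  0.79  1.47 -0.    0.87  1.04] wrist [0.701 0.106 0.306]
33.5 20 [0.701 0.106 0.1  ] [-0.02  0.64  1.68  0.37  0.56  0.68] wrist [0.625 0.056 0.349]
33.5 40 [0.684 0.094 0.156] [-0.13  0.53  1.9   1.26  0.46 -0.24] wrist [0.542 0.    0.359]
33.5 6
[... 3706 characters left out ...]
 0.359]
110 60 [0.522 0.116 0.201] [-0.28  0.65  1.73  0.78  1.56 -0.98] wrist [ 0.601 -0.1    0.334]
110 75 [0.535 0.081 0.225] [-0.36  0.74  1.66  0.85  1.81 -1.02] wrist [ 0.623 -0.161  0.294]
110 90 [0.55  0.041 0.239] [-0.42  0.86  1.59  0.93  2.03 -1.03] wrist [ 0.641 -0.209  0.239]
110 105 [ 0.565 -0.001  0.241] [-0.46  0.98  1.52  1.03  2.24 -1.01] wrist [ 0.653 -0.243  0.172]
110 115 [ 0.575 -0.029  0.236] [-0.47  1.06  1.49  1.11  2.38 -0.98] wrist [ 0.658 -0.256  0.123]h.py:48: UserWarning: Gimbal lock detected. Setting third angle to zero since it is not possible to uniquely determine all angles.
  def lip_tcp(lip,phi,th): R=Rd(phi,th); return dish_tcp(np.array(lip)-R@LIP,phi,th)
```

Run:
```python
from h import *
C=np.array([.484,-.274,.004])
robot.set_gripper(.05)
p,o=dish_tcp(C,33.5,0)
robot.move_ptp(p+[0,0,.10],o)
print(robot.servo_line(p,o,speed=.1,max_force=8)); st()
robot.set_gripper(.0,55); st('grip')
a=snap('wrist','g1')
robot.servo_line(p+[0,0,.06],o,speed=.06); robot.sleep(.2); st('lift')
snap('side','g2');snap('scene','g3')
```

```text
False
 45.06 [ 0.5652 -0.2206  0.0296] [ 3.141 -0.     0.585] F [0.1 0.3 0.9] w 0.0502
grip 45.73 [ 0.5649 -0.2205  0.0291] [ 3.142 -0.     0.585] F [-1.4  0.5  1. ] w 0.0138
lift 47.13 [ 0.5648 -0.2204  0.0887] [-3.141  0.     0.585] F [ 1.   0.7 -2.8] w 0.0135
```

View pics/g2.png

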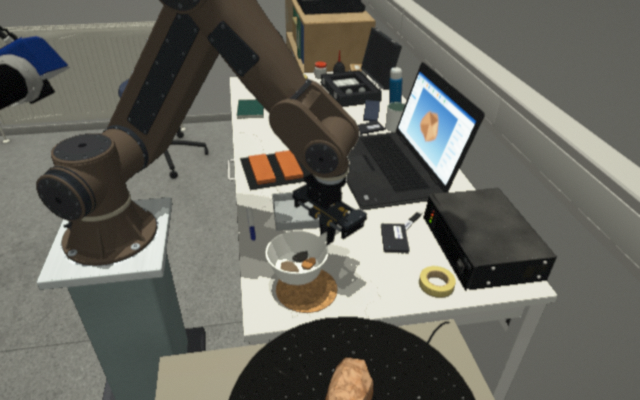

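View pics/g3.png

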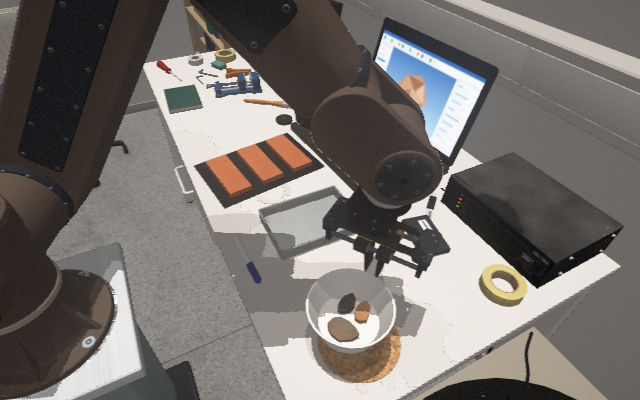

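```bash
cat >> h.py <<'E'
LXY=np.array([.580,.035])
def tilt(ths,zl,phi=45):
    for th,z in zip(ths,zl):
        p,o=lip_tcp([*LXY,z],phi,th); q=robot.inverse_kinematics(p,o)
        assert q is not None,th
        robot.move_joints(q)
E
python3 -W ignore - <<'E'
from h import *
from m import fit
for n in('g2','g3'):
    s=load(n); hsv=cv2.cvtColor(s['pixels'],cv2.COLOR_RGB2HSV); m=cv2.inRange(hsv,(5,90,50),(20,255,255)); x0=260 if n=='g2' else 300
    m[:265 if n=='g2' else 325]=0
    c=max(cv2.findContours(m,0,1)[0],key=cv2.contourArea)[:,0]
    P=onplane(s,c,.004); x,_=fit(P[np.hypot(*(P[:,:2]-[.5035,-.285]).T)>.065],.075); print(n,x,cv2.boundingRect(c))
p,o=lip_tcp([*LXY,.19],45,0)
a=robot.get_state()['tcp_pos']
robot.servo_line([a[0],a[1],p[2]],speed=.15)
robot.servo_line(p,o,speed=.15); st('over')
q0=robot.get_state()['q']; print(q0.round(2))
tilt([10,20,30,40,50,60,70,75],[.19,.19,.18,.17,.16,.14,.12,.10]); st('75')
snap('side','p1');snap('scene','p2')
E
```

```text
g2 [ 0.50392977 -0.28400648] (276, 270, 61, 43)
g3 [ 0.50401565 -0.28511972] (318, 326, 83, 57)
over 50.67 [0.6995 0.1541 0.1601] [3.142 0.    0.785] F [ 0.4  0.  -2.2] w 0.0137
[ 0.12  0.67  1.37 -0.    1.1   0.91]
75 53.48 [0.632  0.0869 0.255 ] [-3.133 -1.305  0.779] F [ 0.5  0.4 -2.1] w 0.0137
```

View pics/p1.png

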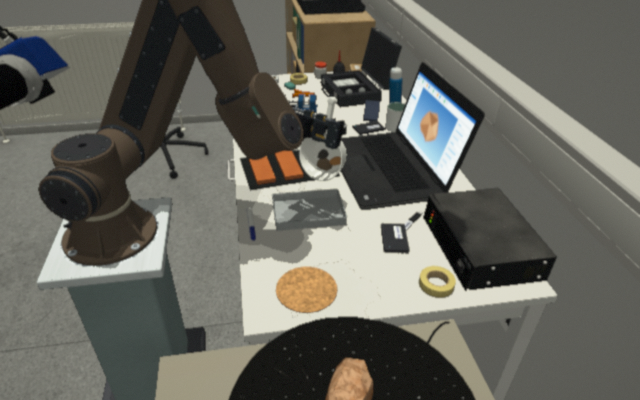

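View pics/p2.png

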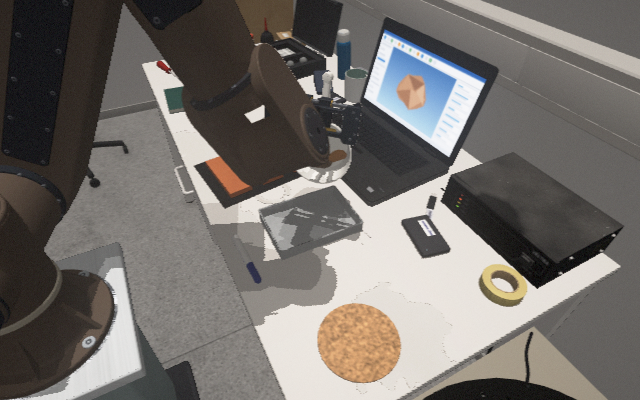

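```bash
python3 -W ignore - <<'E'
from h import *
s=load('p1'); R=Rd(45,75); pd=np.array([.58,.035,.10])-R@LIP
t=np.linspace(0,2*pi,40); ring=np.c_[.072*np.cos(t),.072*np.sin(t),.055+0*t]@R.T+pd
im=s['pixels'][:,:,::-1].copy()
for u in proj(s,ring): cv2.circle(im,tuple(np.round(u).astype(int)),0,(0,0,255),-1)
cv2.imwrite('pics/z10.png',cv2.resize(im[90:240,220:400],None,fx=4,fy=4,interpolation=0))
E
```

```text
(no output)
```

View pics/z10.png

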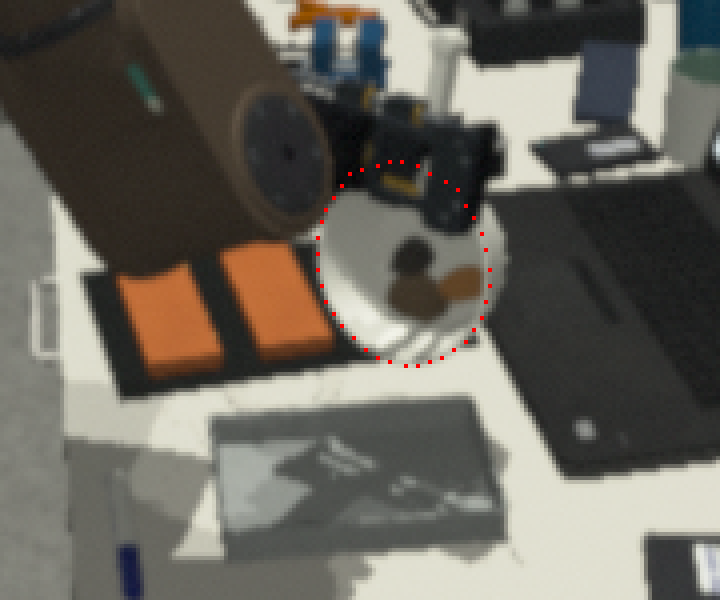

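```bash
python3 -W ignore - <<'E'
from h import *
tilt([82,88,93,97],[.09,.08,.072,.066]); st(); snap('side','p3')
tilt([100,103,106,109,112],[.064]*5); st('112'); robot.sleep(.5); snap('side','p4');snap('scene','p5')
E
python3 -c "
import cv2,numpy as np
a=[cv2.resize(cv2.imread(f'pics/p{i}.png')[90:240,220:400],(400,333)) for i in(3,4)]
cv2.imwrite('pics/z11.png',np.hstack(a))"
```

```text
54.63 [0.5872 0.0419 0.2372] [-0.007 -1.453 -2.349] F [-0.2  0.7 -2.7] w 0.014
112 55.93 [0.5553 0.0101 0.2315] [-2.000e-03 -1.190e+00 -2.354e+00] F [ 0.1  1.2 -2.2] w 0.0137
```

View pics/z11.png

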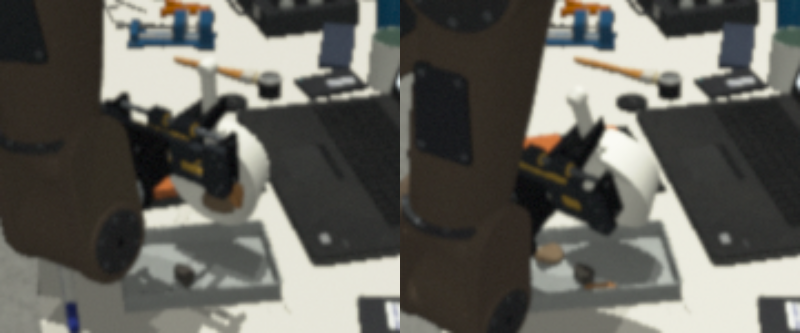

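View pics/p5.png

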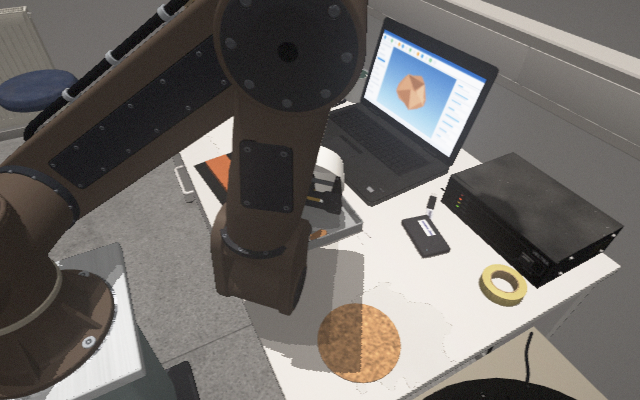

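```bash
python3 -c "
import cv2
a=cv2.imread('pics/p4.png')[180:235,265:355]
cv2.imwrite('pics/z12.png',cv2.resize(a,None,fx=8,fy=8,interpolation=2))"
```

```text
(no output)
```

View pics/z12.png

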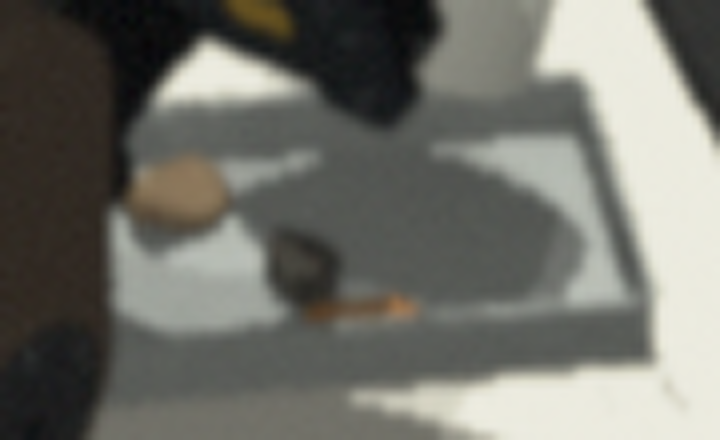

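```bash
python3 -W ignore - <<'E'
from h import *
tilt([108,100,90,80,70,60,50,40,30,20,10,0],[.075,.10,.13,.15,.16,.17,.17,.18,.18,.19,.19,.19]); st('level')
p,o=dish_tcp([.504,-.2848,.004],33.5,0)
a=robot.get_state()['tcp_pos']
robot.servo_line(p+[0,0,.10],o,speed=.15)
snap('side','r1'); snap('scene','r2')
robot.servo_line(p+[0,0,.012],o,speed=.1); st()
E
python3 -c "
import cv2,numpy as np
a=cv2.resize(cv2.imread('pics/r1.png')[170:330,230:400],None,fx=2.3,fy=2.3); b=cv2.resize(cv2.imread('pics/r2.png')[180:400,240:430],(390,368))
cv2.imwrite('pics/z13.png',np.hstack([a,b]))"
```

```text
level 60.57 [0.6989 0.155  0.1588] [-3.138e+00 -3.000e-03  7.870e-01] F [ 0.5 -0.3 -1.9] w 0.0138
 64.54 [ 0.5852 -0.2314  0.0416] [ 3.141 -0.     0.585] F [ 0.4 -0.3 -1.7] w 0.0138
```

View pics/z13.png

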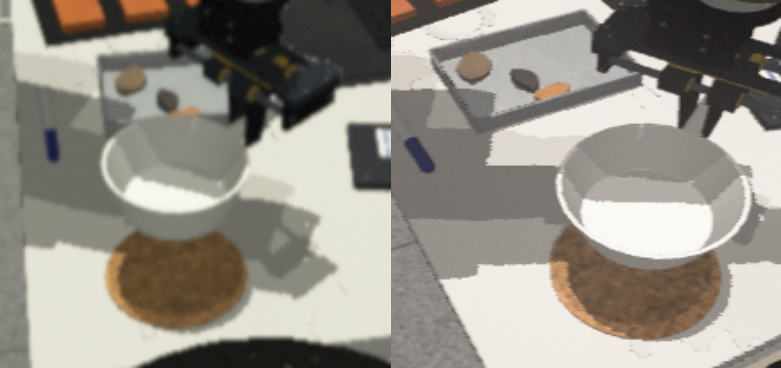

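```bash
python3 -W ignore - <<'E'
from h import *
s=snap('scene','r3'); d=snap('side','r4')
a=cv2.resize(s['pixels'][250:400,290:430],(400,429),interpolation=2); b=cv2.resize(d['pixels'][230:330,260:360],(400,429),interpolation=2)
t=np.linspace(0,2*pi,60)
cv2.imwrite('pics/z14.png',np.hstack([a,b])[:,:,::-1])
E
```

```text
(no output)
```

View pics/z14.png

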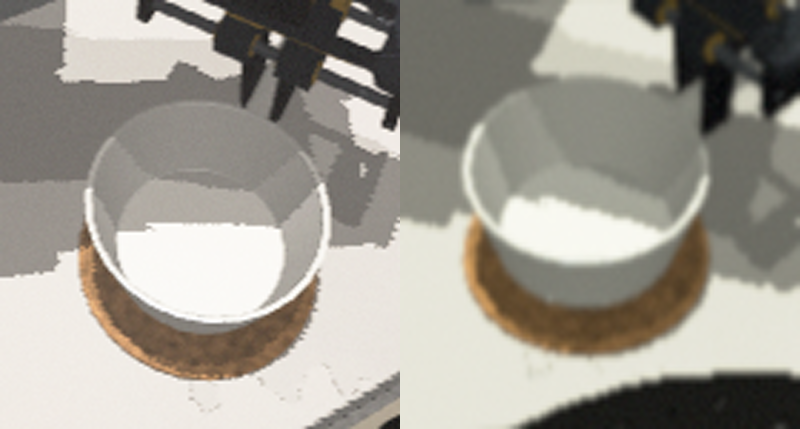

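```bash
python3 -W ignore - <<'E'
from m import *
s=load('r3');d=load('r4')
qs=lambda L:[(x/400*140+290-.4,y/429*150+250-.4) for x,y in L]
qd=lambda L:[((x-400)/4+260-.4,y/4.29+230-.4) for x,y in L]
zr=.071
print(fit(onplane(s,qs([(85,200),(200,101),(331,215),(215,325),(115,270),(290,120),(320,265)]),zr),.072))
print(fit(onplane(d,qd([(462,170),(590,76),(710,180),(580,267),(500,232),(680,232)]),zr),.072))
E
```

```text
(array([ 0.50528327, -0.28685543]), array([ 1.2, -3.5, -1.9,  1.9, -0.7,  5.5, -1.5]))
(array([ 0.50487039, -0.28637852]), array([ 1.1,  0.2, -0.2,  2. , -2.3, -0.3]))
```

```bash
python3 -W ignore - <<'E'
from h import *
p,o=dish_tcp([.503,-.2835,.004],33.5,0)
robot.servo_line(p+[0,0,.012],o,speed=.03)
print(robot.servo_line(p-[0,0,.003],o,speed=.015,max_force=3)); st('touch')
robot.set_gripper(.05); st('open')
a=robot.get_state()['tcp_pos']; robot.servo_line([a[0],a[1],.14],speed=.12)
robot.move_ptp([.45,-.12,.35],down(pi/2)); snap('wrist','f1')
robot.move_ptp([.54,-.26,.30],down(pi/2)); snap('wrist','f2')
robot.move_joints([1.199,0.491,1.559,0,1.092,-0.106]); st()
snap('scene','f3'); snap('side','f4')
E
```

```text
True
touch 65.65 [ 0.5839 -0.2299  0.0289] [-3.141  0.     0.585] F [0.8 0.8 4.5] w 0.0134
open 66.45 [ 0.5835 -0.2297  0.0284] [-3.14e+00  1.00e-03  5.85e-01] F [-1.   0.6  0.1] w 0.05
 72.72 [0.165  0.6027 0.2146] [-3.141  0.     2.875] F [-0.3 -0.3  0.9] w 0.0497
```

View pics/f3.png

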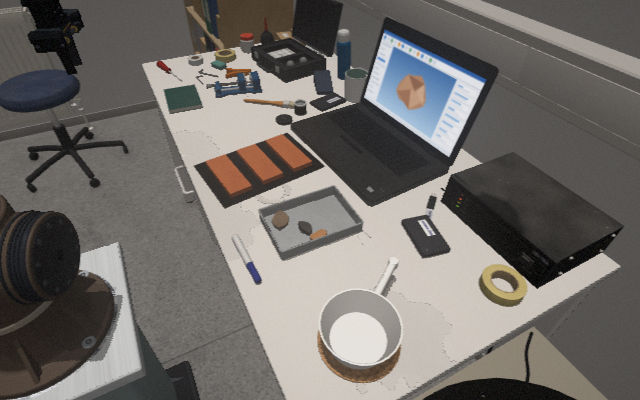

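View pics/f1.png

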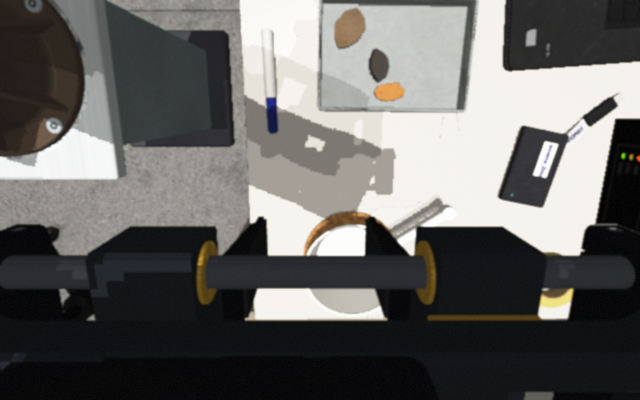

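View pics/f2.png

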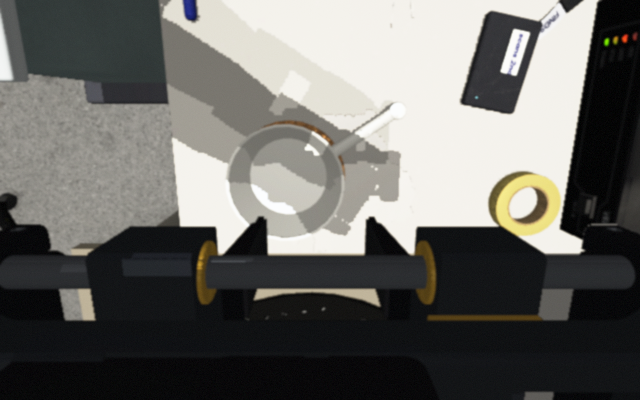

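View pics/f4.png

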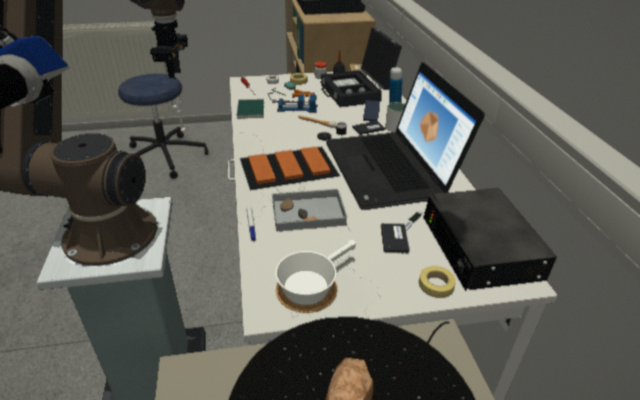

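```bash
python3 -W ignore - <<'E'
from h import *
s=load('f3');d=load('f4');w=load('f2')
f=lambda im,x,y,W,H:cv2.resize(im['pixels'][y:y+H,x:x+W],(400,400),interpolation=2)
cv2.imwrite('pics/z15.png',np.hstack([f(s,310,285,100,100),f(d,265,245,80,80)])[:,:,::-1])
cv2.imwrite('pics/z16.png',cv2.resize(w['pixels'][110:250,215:415],None,fx=4,fy=4,interpolation=2)[:,:,::-1])
E
```

```text
(no output)
```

View pics/z15.png

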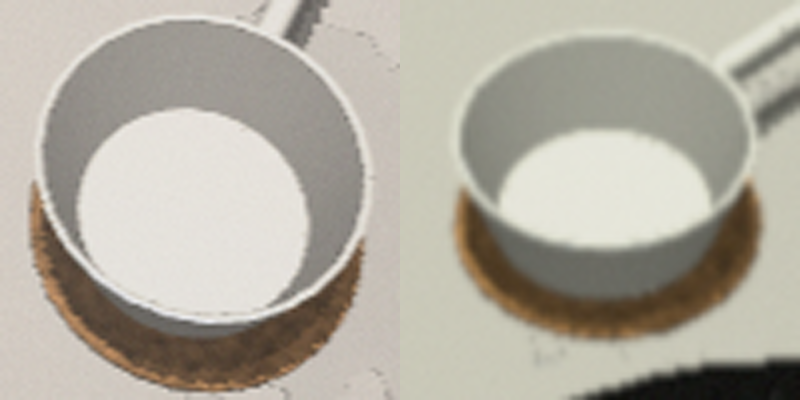

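View pics/z16.png

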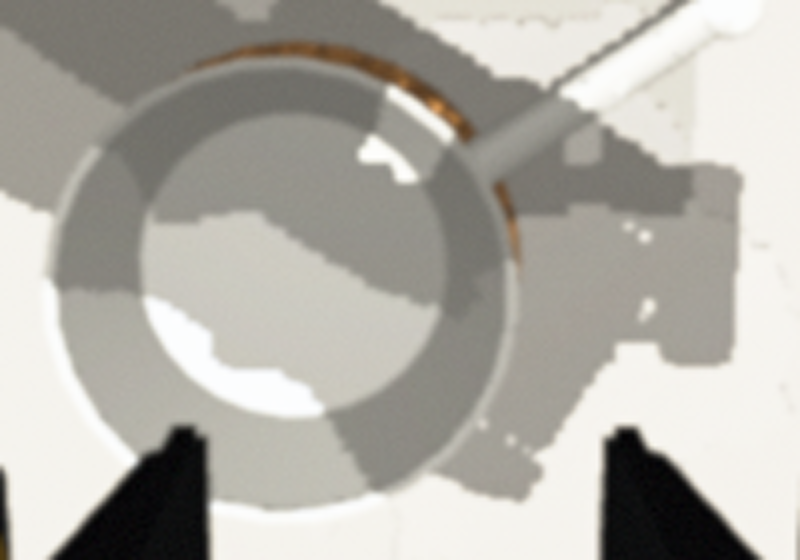

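```bash
python3 -W ignore - <<'E'
from m import *
s=load('f3');d=load('f4');w=load('f2');z=.059
print(fit(onplane(s,[(x/4+310-.4,y/4+285-.4) for x,y in[(36,145),(190,16),(371,180),(215,324),(85,265),(325,75),(345,260)]],z),.072))
print(fit(onplane(d,[((x-400)/5+265-.4,y/5+245-.4) for x,y in[(455,135),(600,34),(754,145),(605,249),(500,215),(710,210)]],z),.072))
print(fit(onplane(w,[(x/4+215-.4,y/4+110-.4) for x,y in[(46,280),(280,58),(517,290),(280,520),(100,130),(105,425)]],z),.072))
t=load('f1'); P=onplane(t,[(319,0),(474,0),(467,110),(319,109)],.028); print('tray',P.round(4).tolist())
q=load('w_t5')
E
```

```text
(array([ 0.50104344, -0.28570309]), array([-1.9, -2.4, -1. , -0.8, -2.4, -1.9, -1.5]))
(array([ 0.5025856 , -0.28397178]), array([-2.1, -3.5, -1.3,  0.4, -2. , -3.2]))
(array([ 0.50365518, -0.28237014]), array([-0.4, -2.1, -2.4, -0.3,  0.4, -2.7]))
tray [[0.4545, 0.0786, 0.028], [0.6519, 0.078, 0.028], [0.6563, -0.0585, 0.028], [0.4545, -0.0567, 0.028]]
```

Across the three views the dish is within 3 mm of the cork centre. The tiles, tray and sherds are in place, so I'm handing in.

```bash
python3 -c "
from plant import robot
print(robot.close_job(), robot.get_state()['clock'])"
```

```text
the job is handed in; nothing more can be done
the job is handed in; nothing more can be done
```

The job is done and was handed in at about 73 s of the 210 s allowed; no verdict is reported.

**What I did**
- **Tiles:** The pile had three tiles. The oblique wrist view put its top at 76 mm. I slid each one off along its own length, toward the rubber mat and from the top down. I lifted a tile only once it was clear of the tray, then laid it flat on the mat with the centres 92 mm apart.
- **Sherds:** I gripped the dish by its handle and tipped it to 112° over the tray. All three pieces (flint, small sherd, large sherd) came out.
- **Dish:** I stood it upright again on the cork mat.

**What the last checks showed**
- **Tray and sherds:** All three pieces lie inside the tray and the dish is empty.
- **Tray position:** It measured the same to within 1 mm after the first tile came off. The final rough measurement agrees with the start to within about 3 mm, but the picture cut off its far edge.
- **Dish position:** Three views put its centre at (0.501–0.504, −0.282 to −0.286), against a cork centre of (0.504, −0.285), so it is within about 3 mm.
- **Other things on the desk:** The marker and drive look untouched.

**What disagreed**
- The first height estimates for the pile, from the fixed cameras, came out between two and three tiles (65–85 mm). The oblique wrist view settled it.
- Between pictures the dish shifted several millimetres on its cork mat, probably the knock mentioned in the task. I measured it again before gripping it.
- Some of my hand-picked rim and cork outline points were off by 3 to 5 mm.

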